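# Set up the light path and hold the test cell in it

## Task

Take the tube lamp that stands upright on its lens and lay it on its side in the two V saddles of the light bench, centred on them with its lens end towards the receiver, and let go of it. Then grip the taller of the two test cells by its two white frosted faces only, with no finger on the clear faces, and finish while still holding it steady and upright in the light path, midway between lamp and receiver, its clear faces square to the light and the light passing through the middle of its width in its lower half. The cell must touch neither bench nor lamp, and the short cell, the solder spool and the terminal strip stay where they are.

Things in the scene. Friction and masses are not known exactly. Their poses are not given: they have to be found in the camera images.
- light_bench: Fixed light bench: aluminium base plate 80 (x) x 270 (y) x 10 mm on the workbench. Origin at the centre of its underside; z up, y along the light path. Two dark V saddles for the lamp stand on its +y half, the grey receiver at its -y end; its +y points to the robot's right. The light runs from the lamp along -y at x = 0, 62 mm above the workbench.
- beam (a point): Point on the light path midway in the gap between lamp and receiver: x = 0, y = -35 mm, 62 mm above the underside of light_bench. Its axes are those of light_bench (y along the light). From here the receiver's ring is 46 mm away and the lens of the laid lamp 45 mm.
- cradle (a point): Where the middle of the laid lamp's axis belongs: x = 0, y = 65 mm, z = 62 mm in light_bench; same axes. The two saddles, each 12 mm long in y, are centred 31 mm before it (-y) and 41 mm behind it (+y): 90 degree Vs open upward, 48 mm wide outside, walls up to 61 mm above the workbench. Between and beside them nothing stands on the 10 mm plate.
- receiver (a point): Middle of the receiver's face: x = 0, y = -81 mm, z = 62 mm in light_bench; same axes. A 22 mm round ring, 4 mm proud of a grey block 46 mm wide (x), y = -121 to -85 mm, top 88 mm above the workbench.
- lamp: Loose aluminium tube lamp, a plain cylinder 28 mm in diameter, 110 mm long, 0.11 kg; a dark bezel at the lens end, at the other end a black tail button (12 mm wide, 3 mm high) and dark rings. Starts upright on its lens. Origin at the centre of the lens end; z runs along the tube to the tail button. Laid properly, its z points along light_bench +y.
- lamp_mid (a point): Middle of the lamp's axis, 55 mm from the lens end.
- cell_rack: Fixed grey plastic rack 70 (x) x 150 (y) x 14 mm, origin at the centre of its underside. Two pockets 24 (x) x 32 (y) mm, 8 mm deep, at y = -45 and +45 mm, each with a cell in it (which one varies), underside 6 mm above the workbench; the cells' axes are the rack's. Behind rack and lamp, from x = 0.64 m on, stands a power supply, 0.22 m high with what lies on it.
- tall_cell: Loose rectangular test cell, 20 (x) x 28 (y) x 90 mm high, 0.06 kg; the taller of the two. Origin at the centre of its underside, z up. The two faces across x (20 mm apart, each 28 mm wide) are white and frosted: grip here, on the upper half. The two faces across y (28 mm apart) are clear: the light goes through these, along the cell's y.
- tall_cell_clear_faces: The two clear faces of the tall cell (16 mm wide, 3 to 90 mm above its underside, 28 mm apart along y); fixed to it, with the same origin and axes. The fingers must not touch them.
- short_cell: Bystander: like the tall cell but 50 mm high, in the rack's other pocket. Origin at the centre of its underside.
- solder_spool: Bystander: black and white spool of solder, 54 mm in diameter, 32 mm high, loose. Origin at the centre of its underside.
- terminal_strip: Bystander: row of green terminals, 14 x 62 x 25 mm, loose. Origin at the centre of its underside.
There are look-alikes about, which are no part of the job. Leave any blue or orange look-alike of the lamp alone.

How it is judged (in metres and radians):
On the way, in this order (a step that is already met when the one before it is completed fails the run):
1. the lamp lies in both saddles, lens towards the receiver, let go and at rest (x of lamp_mid in the frame of light_bench between -0.005 and 0.005 m and y of lamp_mid in the frame of light_bench between 0.053 and 0.077 m and z of lamp_mid in the frame of light_bench between 0.057 and 0.067 m and angle between the z axis of lamp and the y axis of light_bench, either way round below 0.1 rad and y of lamp in the frame of light_bench below 0.05 m and linear speed of lamp below 0.02 m/s and contact force between lamp and the arm below 0.05 N and contact force between lamp and the fingers below 0.05 N), for 0.2 s.
2. then the tall cell is lifted out of the rack in the fingers (height (world z) of tall_cell above 0.025 m and contact force between the fingers and tall_cell above 1 N and contact force between tall_cell and cell_rack below 0.05 N), for 0.2 s.
At the end, for the whole second after the job is handed in: Lamp untouched in saddles, lens to receiver, middle within 5 mm sideways/height and 12 mm lengthwise, axis 0.1 rad. Tall cell held still (over 1 N), touching no bench or lamp, upright and square to the light within 0.15 rad; beam point within 6 mm across, 15 mm along, 10-45 mm above its underside (all of step 1 and x of beam in the frame of tall_cell between -0.006 and 0.006 m and y of beam in the frame of tall_cell between -0.015 and 0.015 m and z of beam in the frame of tall_cell between 0.01 and 0.045 m and angle between tall_cell's own z axis and vertical below 0.15 rad and angle between the y axis of tall_cell and the y axis of light_bench, either way round below 0.15 rad and height (world z) of tall_cell above 0.015 m and contact force between the fingers and tall_cell above 1 N and contact force between tall_cell and light_bench below 0.05 N and contact force between tall_cell and lamp below 0.05 N and linear speed of tall_cell below 0.02 m/s); the arm keeps its last pose, push and grip.
It fails at once if the fingers touch the clear faces of the tall cell (contact force between the fingers and tall_cell_clear_faces above 0.5 N).
It fails at once if the tall cell is bumped against the light bench or the lamp (contact force between tall_cell and light_bench above 1 N or contact force between tall_cell and lamp above 1 N).
It fails at once if the short cell is moved by more than 15 mm (distance of short_cell from where it was at the start of the episode above 0.015 m).
It fails at once if the solder spool is moved by more than 15 mm (distance of solder_spool from where it was at the start of the episode above 0.015 m).
It fails at once if the terminal strip is moved by more than 15 mm (distance of terminal_strip from where it was at the start of the episode above 0.015 m).
It also fails if it takes over 51 s, if anything falls off the work surface, if the arm or the gripper's body presses on something with over 40 N, if the wrist force passes 120 N, or if a joint passes its speed limit or range.

## Robot

A 6-joint arm with a two-finger parallel gripper is mounted at the origin on a cart in front of the work surface, level with it; the furniture and walls round the work are solid. World frame = base frame: x ahead of the robot, y to its left, z up, the work surface at z = 0. Lengths are in m, angles in degrees, forces in N, time in s.
With the tool pointing down it reaches from about 0.425 to 0.95 m from the base axis. Payload 3.5 kg.
Tool frame: the origin (TCP) lies midway between the tips of the shut fingers; the grasp point (between the pads) lies 19 mm behind it (env.grip_depth is the distance from the TCP to the grasp point, in m); z points along the fingers, x is the direction in which the jaws open and shut, and the axes are right-handed (so a half turn about z gives the same grasp; the last joint's range is limited). The gripper opens to 85 mm and grips with 20 to 120 N. Pads are 22 mm wide; open, the fingers measure 114 mm over their backs; the gripper's body (76 mm by 85 mm) begins 54 mm behind the grasp point. The pads swing forward as they close: fully open they stand 13 mm farther back than shut.
Start: joints at [-80.157, 16.404, 90.338, -0, 73.258, -8.594], TCP at [0.214, -0.64, 0.231] pointing down, gripper open.
Joint ranges: [-158.93, 158.93], [-51.34, 127.21], [12.03, 142.37], [-87.48, 267.48], [13.55, 161.25], [-162.69, 162.69]. Speed limits (degrees/s): [159.86, 159.86, 180, 180, 180, 180].

## Interface

Orientations are given as [roll, pitch, yaw] about the fixed x, y, z axes, in that order (R = Rz(yaw) Ry(pitch) Rx(roll)).
In Python, from plant import env gives the robot as it stands. Calls block until the motion is done:
- env.reach(position, orientation): joint-space move of the TCP to a pose.
- env.move_linear(position, max_speed=0.15, attitude=None, contact_N=None): straight line of the TCP; attitude=None keeps the orientation; max_speed is the mean speed in m/s. With contact_N (N) it stops when the force on the tool has changed by that much, and returns True; else False.
- env.move_joints(angles): joint-space move.
- env.move_gripper(opening): opening from 0.0 (shut) to 1.0 (fully open); the grip force is fixed at half the most; returns when the fingers have stopped.
- env.sleep(seconds).
- env.inverse_kinematics(position, orientation): joint angles nearest the present ones, or None.
- env.capture(name): name is "side" or "top" or "wrist"; returns a dict with "pixels" (400x640x3 uint8, red, green, blue), "mtx" (3x3 intrinsics, pixels), "R" (3x3) and "t" (3): a world point X has camera coordinates R X + t. Camera axes: x right, y down, z forward; pixel columns grow to the right and rows downward; lengths in m; the calibration is good to about 2 mm. A picture is of the moment at which its call begins. There is no depth.
A pose or a line that the arm cannot do raises env.IKError and nothing moves.
- env.hand_in(): hands the job in, once; it reports no verdict.
Readings, each from a call of its own:
- env.read_t(): time.
- env.read_qpos(): joint angles.
- env.read_joint_velocities(): joint speeds.
- env.read_joint_torque(): joint torques, N m.
- env.read_ee_pos(): TCP position.
- env.read_tool_rot(): TCP orientation.
- env.read_wrist_force(): force on the tool from outside, world axes, zero at the start.
- env.read_wrist_torque(): the same for the moment, N m.
- env.read_gripper_width(): opening from 0.0 (shut) to 1.0 (fully open).
Only numpy, scipy, OpenCV 4.12 (cv2) and the standard library are available. Lean on these libraries where they do the work, as an engineer would, in place of code of your own. Each camera call takes 0.05 s, during which the arm holds its last target.

## Working session

There is one attempt and no reset: what is moved stays moved. The work goes in short steps, each a Python script; the robot and the scene stay as the last script left them, time stands still between calls to the robot, and variables do not carry over. Pictures are saved under pics/ and viewed, and the job is handed in when it is done.

```bash
ls; mkdir -p pics
python3 - <<'E'
from plant import env
import cv2, numpy as np
for n in ["side","top","wrist"]:
    c=env.capture(n)
    cv2.imwrite(f"pics/{n}0.png",cv2.cvtColor(c["pixels"],cv2.COLOR_RGB2BGR))
    np.savez(f"{n}0.npz",**c)
    print(n,c["mtx"].tolist(),np.round(c["R"],3).tolist(),np.round(c["t"],3).tolist(), (-c["R"].T@c["t"]).round(3))
print(env.read_t(),env.grip_depth)
E
```

```text
pics
side [[402.52875059583005, 0.0, 318.9595625671566], [0.0, 402.52875059583005, 201.26052797678327], [0.0, 0.0, 1.0]] [[0.999, 0.032, 0.016], [0.033, -0.608, -0.793], [-0.016, 0.793, -0.609]] [-0.572, -0.049, 1.178] [ 0.592 -0.946  0.687]
top [[402.1263203332, 0.0, 319.30569412582287], [0.0, 402.1263203332, 200.80767432673713], [0.0, 0.0, 1.0]] [[-0.015, -1.0, -0.007], [-0.998, 0.016, -0.063], [0.063, 0.006, -0.998]] [-0.106, 0.59, 1.216] [ 0.51  -0.122  1.25 ]
wrist [[302.60254257786124, 0.0, 321.74341271318997], [0.0, 302.60254257786124, 200.9869465122897], [0.0, 0.0, 1.0]] [[0.316, -0.949, -0.003], [-0.908, -0.304, 0.287], [-0.273, -0.088, -0.958]] [-0.674, -0.038, 0.379] [ 0.282 -0.617  0.372]
0.15 0.0187
```

View pics/top0.png

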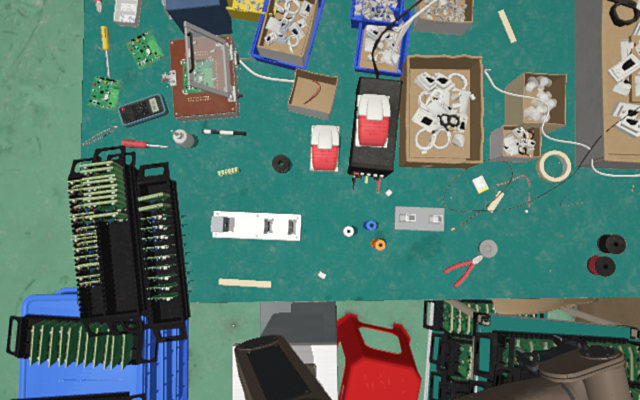

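View pics/side0.png

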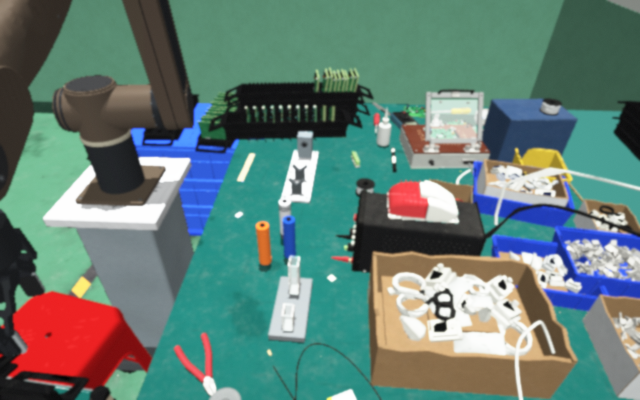

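View pics/wrist0.png

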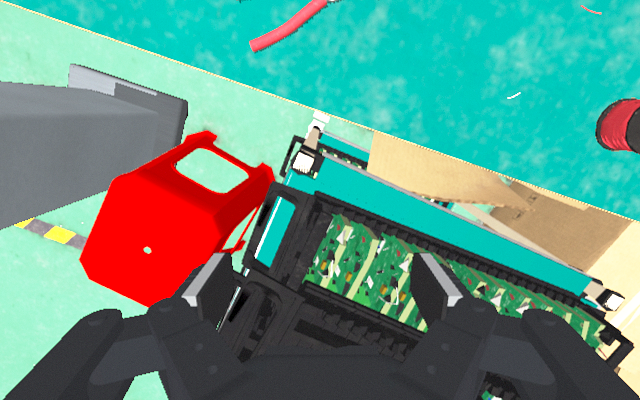

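```bash
cat > h.py <<'E'
import numpy as np, cv2
def load(n): 
    d=np.load(n+".npz"); return {k:d[k] for k in d}
def ray(c,u,v):
    d=c["R"].T@(np.linalg.inv(c["mtx"])@np.array([u,v,1.0])); o=-c["R"].T@c["t"]; return o,d/np.linalg.norm(d)
def onz(c,u,v,z):
    o,d=ray(c,u,v); return o+d*(z-o[2])/d[2]
def proj(c,X):
    X=np.atleast_2d(X); p=X@c["R"].T+c["t"]; q=p@c["mtx"].T; return q[:,:2]/q[:,2:]
def tri(c1,p1,c2,p2):
    o1,d1=ray(c1,*p1);o2,d2=ray(c2,*p2)
    A=np.stack([d1,-d2],1); s=np.linalg.lstsq(A,o2-o1,rcond=None)[0]
    a=o1+d1*s[0]; b=o2+d2*s[1]; return (a+b)/2, np.linalg.norm(a-b)
def crop(c,x0,y0,x1,y1,k,fn):
    im=cv2.cvtColor(c["pixels"][y0:y1,x0:x1],cv2.COLOR_RGB2BGR)
    cv2.imwrite(fn,cv2.resize(im,None,fx=k,fy=k,interpolation=cv2.INTER_CUBIC))
E
python3 - <<'E'
from h import *
t=load("top0"); s=load("side0")
crop(t,200,190,330,260,6,"pics/t_bench.png")
crop(t,330,190,460,260,6,"pics/t_lamp.png")
crop(s,230,120,350,350,2.6,"pics/s_c.png")
for p in [(349,231),(371,225),(379,244),(419,218)]: print(p,onz(t,*p,0.1).round(3),onz(t,*p,0.0).round(3))
E
```

```text
(349, 231) [ 0.495 -0.198  0.1  ] [ 0.494 -0.205  0.   ]
(371, 225) [ 0.511 -0.261  0.1  ] [ 0.512 -0.274  0.   ]
(379, 244) [ 0.457 -0.283  0.1  ] [ 0.453 -0.297  0.   ]
(419, 218) [ 0.529 -0.399  0.1  ] [ 0.531 -0.423  0.   ]
```

View pics/t_bench.png

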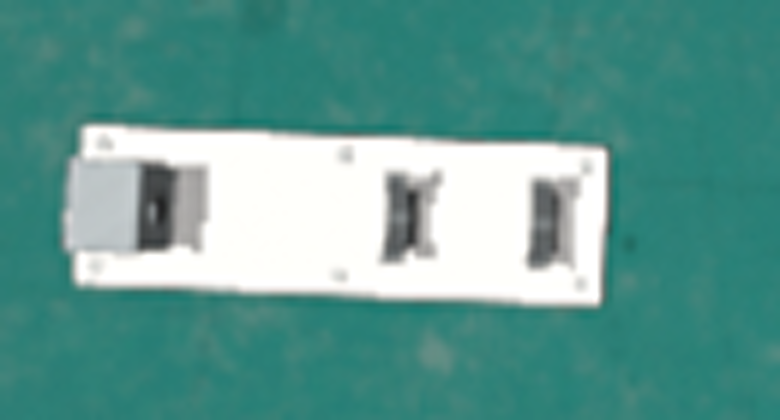

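View pics/t_lamp.png

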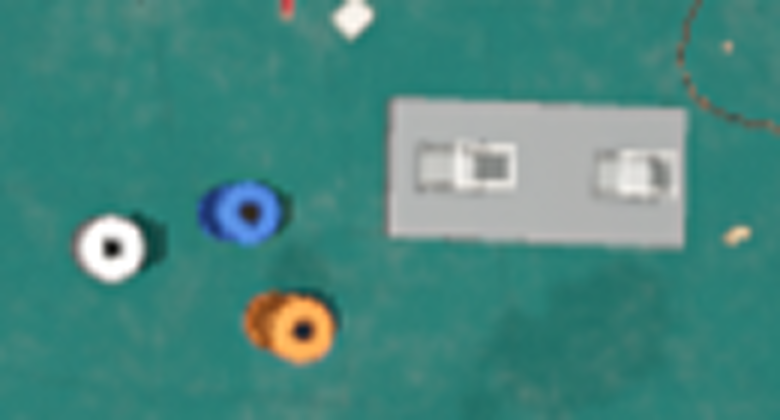

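View pics/s_c.png

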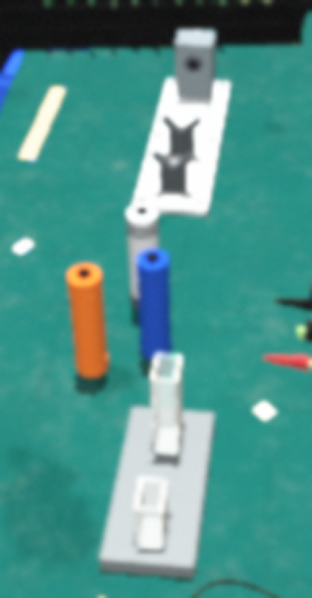

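The lamp could be mistaken for these, in top/side pixels:
- silver tube at (349,231)/(285,205), silver with a black button
- blue tube at (371,225)/(289,235)
- orange tube at (379,244)/(264,245)
- dropper bottle at (184,138)

I choose the silver tube. In the crop it is a plain aluminium cylinder with the dark tail button on top and the dark bezel at the foot. The tall cell is the one in the left pocket (top pixel about 410,218), next to the blue tube. The short cell is at about (437,219).

Run:
```python
from h import *
t=load("top0"); s=load("side0")
im=t["pixels"].astype(int); hsv=cv2.cvtColor(t["pixels"],cv2.COLOR_RGB2HSV)
# bench plate: white
def comps(mask,x0,y0,x1,y1,minA=20):
    m=np.zeros_like(mask); m[y0:y1,x0:x1]=mask[y0:y1,x0:x1]
    n,l,st,ce=cv2.connectedComponentsWithStats(m.astype(np.uint8))
    return [(i,st[i],ce[i],l==i) for i in range(1,n) if st[i][4]>=minA]
ns=(hsv[...,1]<70)   # non-green
for nm,(x0,y0,x1,y1) in dict(bench=(205,200,310,250),lamp=(335,215,362,245),rack=(388,198,452,238)).items():
    for i,st,ce,m in comps(ns,x0,y0,x1,y1):
        cs,_=cv2.findContours(m.astype(np.uint8),cv2.RETR_EXTERNAL,cv2.CHAIN_APPROX_NONE)
        r=cv2.minAreaRect(max(cs,key=cv2.contourArea)); 
        print(nm,st,ce.round(2),"rect",np.round(r[0],2),np.round(r[1],2),round(r[2],2))
        if nm!="lamp":
            z=0.010 if nm=="bench" else 0.014
            b=cv2.boxPoints(r); P=np.array([onz(t,u+0.0,v+0.0,z) for u,v in b]); print(P.round(4).tolist(), np.linalg.norm(np.diff(P,axis=0),axis=1).round(4))
            P2=np.array([onz(t,u,v,z)[:2] for u,v in cs[0][:,0]]); r2=cv2.minAreaRect((P2*1000).astype(np.float32)); print("world rect mm",np.round(r2[0],1),np.round(r2[1],1),round(r2[2],2))
        else: print(onz(t,*ce,0.110).round(4),onz(t,*ce,0.0).round(4))
# dark button
for (x0,y0,x1,y1) in [(340,222,360,242)]:
    g=t["pixels"].mean(2)[y0:y1,x0:x1]; print(g.astype(int))
```

```text
bench [ 210  210   92   31 2474] [255.94 225.27] rect [255.53 225.24] [91.   27.51] 2.44
[[0.4821, 0.2251, 0.01], [0.5667, 0.2216, 0.01], [0.5504, -0.0593, 0.01], [0.4661, -0.0547, 0.01]] [0.0847 0.2814 0.0845]
world rect mm [516.3  83.1] [280.7  84.5] 86.72
lamp [342 226  12  11 112] [347.74 230.86] rect [347.5 231. ] [10. 11.] 90.0
[ 0.496  -0.1942  0.11  ] [ 0.4946 -0.2012  0.    ]
rack [ 394  206   51   26 1179] [418.71 218.45] rect [418.71 218.41] [49.96 23.75] 2.2
[[0.4974, -0.3398, 0.014], [0.5701, -0.3445, 0.014], [0.5618, -0.4974, 0.014], [0.4892, -0.4921, 0.014]] [0.0728 0.1531 0.0728]
world rect mm [ 529.6 -418.8] [153.1  72.8] 86.94
[[ 97  96  94  96  97  96  96  93  94  97  99 100 101 100  97  95  95  95
   93  94]
 [ 96  96  96  95  95  96  95  94  95  96  99  98 100  98  97  97  96  96
   95  96]
 [ 97  96  95  96  95  94  92  91  89  92  97  97  97  98  99  98  97  95
   95  95]
 [ 98  98  96  95  93  91  93 103 116 103  95  88  72  78  96  99  97  95
   95  96]
 [ 99  98  96  96  96 104 152 187 216 185 145 103  54  54  72  81  96  95
   95  95]
 [ 99  96  95  98 125 
[... 553 characters left out ...]
  69  89
  100 103]
 [ 98  96  95 113 177 238 255 255 254 255 255 254 210  89  57  85  91  97
   98 102]
 [ 97  95  94  95 123 173 218 249 255 255 229 198 134  82  85  97  98  98
  101 103]
 [ 97  96  98  97  96 106 139 188 207 200 156 110  91  91  95  97  97  98
  103 105]
 [ 97  97  99 100  97  92  93 105 112 110  99  92  92  95  95  96  97  99
  104 105]
 [ 98 100 101 103 101  99  94  91  91  91  94  96  95  95  96  97 100 101
  101 103]
 [ 99 100 101 102 104 104  99  96  96  97  97  96  96  96  96  99 102 103
  102 104]
 [101 101 102 103 102 104 100  97  98 101 103 101  97  96  95  99 102 103
  103 105]
 [102 103 104 101 100  98  97  98  99 102 108 104 100  97  96  98 100 104
  102 103]]
```

```bash
cat >> h.py <<'E'
from scipy.spatial.transform import Rotation as Rot
psi=np.deg2rad(180-3.2)
Yb=np.array([-np.sin(psi),np.cos(psi),0]); Xb=np.array([np.cos(psi),np.sin(psi),0]); Z=np.array([0,0,1.])
def rpy(z,x):
    z=z/np.linalg.norm(z); x=x-z*(x@z); x/=np.linalg.norm(x)
    R=np.stack([x,np.cross(z,x),z],1); return Rot.from_matrix(R).as_euler('xyz',degrees=True).tolist(), R
def tcp(G,z,gd=0.0187): return (np.array(G)+gd*np.array(z)).tolist()
E
python3 - <<'E'
from h import *
from plant import env
print(Yb,Xb)
L=np.array([0.495,-0.196,0.055]); C=np.array([0.5124,0.0151,0.062])
for al in (30,45,60):
  a=np.deg2rad(al); zg=np.cos(a)*Yb-np.sin(a)*Z; zl=-np.cos(a)*Z-np.sin(a)*Yb
  for sg in (1,-1):
    for nm,G,z in (("grasp",L,zg),("pre",L-0.11*zg,zg),("lift",L+[0,0,.12],zg),("mid",(L+C)/2+[0,0,.15],-Z),("abovelay",C+[0,0,.1],zl),("lay",C,zl),("ret",C-0.1*zl,zl)):
      o,_=rpy(z,sg*Xb); q=env.inverse_kinematics(tcp(G,z),o)
      print(al,sg,nm,np.round(o,1),None if q is None else np.round(q,1))
for sg in (1,-1):
  o,_=rpy(-Z,sg*Xb)
  for nm,G in (("cell",[0.532,-0.374,0.075]),("celllift",[0.532,-0.374,0.2]),("beam",[0.518,0.115,0.104]),("beamup",[0.518,0.115,0.23])):
    q=env.inverse_kinematics(tcp(G,-Z),o); print(sg,nm,np.round(o,1),None if q is None else np.round(q,1))
E
```

```text
[-0.0558215  -0.99844076  0.        ] [-0.99844076  0.0558215   0.        ]
30 1 grasp [-120.     0.   176.8] [ -11.1   23.6  120.5  -77.1   61.6 -131.3]
30 1 pre [-120.     0.   176.8] [  -0.3   18.3  119.2  -66.8   70.2 -135.9]
30 1 lift [-120.     0.   176.8] [ -11.1    9.5  120.9  -70.5   65.5 -146. ]
30 1 mid [-180.     0.   176.8] [-21.6  -2.2 115.3  -0.   66.9 161.6]
30 1 abovelay [150.    0.  176.8] [-22.5   4.  118.   29.9  71.4 147.7]
30 1 lay [150.    0.  176.8] [-22.5  13.7 119.8  32.5  61.5 141.2]
30 1 ret [150.    0.  176.8] [-27.7   6.3 117.1  28.5  72.3 142.9]
30 -1 grasp [120.    0.   -3.2] [-11.1  23.6 120.5 -77.1  61.6  48.7]
30 -1 pre [120.    0.   -3.2] [ -0.3  18.3 119.2 -66.8  70.2  44.1]
30 -1 lift [120.    0.   -3.2] [-11.1   9.5 120.9 -70.5  65.5  34. ]
30 -1 mid [180.    0.   -3.2] [-21.6  -2.2 115.3  -0.   66.9 -18.4]
30 -1 abovelay [-150.     0.    -3.2] [-22.5   4.  118.   29.9  71.4 -32.3]
30 -1 lay [-150.     0.    -3.2] [-22.5  13.7 119.8  32.5  61.5 -38.8]
30 -1 ret [-150.     0.    -3.2] [-27.7   6.3 117.1  28.5  72.3 -37.1]
45 1 grasp [-135.     0.
[... 1640 characters left out ...]

60 -1 abovelay [-120.     0.    -3.2] [-31.1  14.  117.2  50.   88.6 -48.3]
60 -1 lay [-120.     0.    -3.2] [-31.1  25.2 116.9  50.7  81.7 -56.7]
60 -1 ret [-120.     0.    -3.2] [-38.9  22.5 113.   44.7  89.9 -55.3]
1 cell [-180.     0.   176.8] [-44.   24.1 100.2  -0.   55.8 139.2]
1 celllift [-180.     0.   176.8] [-44.   15.8  96.5  -0.   67.7 139.2]
1 beam [-180.     0.   176.8] None
1 beamup [-180.     0.   176.8] None
-1 cell [180.    0.   -3.2] [-44.   24.1 100.2  -0.   55.8 -40.8]
-1 celllift [180.    0.   -3.2] [-44.   15.8  96.5  -0.   67.7 -40.8]
-1 beam [180.    0.   -3.2] [  1.6   8.2 116.7  -0.   55.1   4.8]
-1 beamup [180.    0.   -3.2] [  1.6  -0.9 111.7  -0.   69.2   4.8]
```

Run:
```python
from h import *
from plant import env
t0=env.read_t()
q=env.inverse_kinematics([0.47,-0.13,0.27],[180,0,-90]); print(q)
env.reach([0.47,-0.13,0.27],[180,0,-90])
print(t0,env.read_t(),np.round(env.read_ee_pos(),4),np.round(env.read_tool_rot(),2))
c=env.capture("wrist"); np.savez("wrist1.npz",**c)
cv2.imwrite("pics/wrist1.png",cv2.cvtColor(c["pixels"],cv2.COLOR_RGB2BGR))
print(env.read_t())
```

```text
[-2.74026542e+01 -9.56366941e+00  1.13496512e+02 -2.54444375e-14
  7.60671577e+01  6.25973458e+01]
0.15 2.2083 [ 0.47   -0.1306  0.27  ] [-1.800e+02 -1.000e-02 -9.005e+01]
2.2583
```

View pics/wrist1.png

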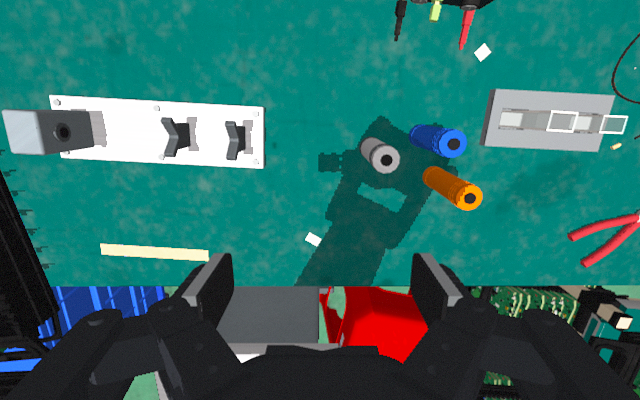

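Run:
```python
from h import *
w=load("wrist1"); t=load("top0"); s=load("side0")
hsv=cv2.cvtColor(w["pixels"],cv2.COLOR_RGB2HSV)
m=((hsv[...,1]<60)&(hsv[...,2]>150)).astype(np.uint8)
def edges(c,x0,y0,x1,y1,z,minA=200):
    hs=cv2.cvtColor(c["pixels"],cv2.COLOR_RGB2HSV); mm=np.zeros(hs.shape[:2],np.uint8); mm[y0:y1,x0:x1]=(hs[y0:y1,x0:x1,1]<75)
    cs,_=cv2.findContours(mm,cv2.RETR_EXTERNAL,cv2.CHAIN_APPROX_NONE); k=max(cs,key=cv2.contourArea)
    P=np.array([onz(c,u,v,z)[:2] for u,v in k[:,0]])*1000; return k,P
k,P=edges(w,40,80,290,185,0.010)
# long edges & +y end edge by line fits, in world mm (use points with y<170 for receiver-free)
def fit(Q):
    vx,vy,x0,y0=cv2.fitLine(Q.astype(np.float32),cv2.DIST_HUBER,0,0.01,0.01).ravel(); return np.array([vx,vy]),np.array([x0,y0])
r=cv2.minAreaRect(P[P[:,1]<130].astype(np.float32)); print("bench part",r)
for nm,c,box in (("w",w,(40,80,290,185)),("t",t,(205,200,310,250))):
    k,P=edges(c,*box,0.010)
    e=P[:,1].min(); S=P[(P[:,1]<120)&(P[:,1]>e+15)]
    mid=np.median(S[:,0]); far=S[S[:,0]>mid]; near=S[S[:,0]<mid]; en=P[(P[:,1]<e+8)]
    en=en[(en[:,0]>near[:,0].max()+8)&(en[:,0]<far[:,0].min()-8)]
    df,pf=fit(far); dn,pn=fit(near); de,pe=fit(en)
    n=np.array([-df[1],df[0]]); 
    print(nm,"far dir",np.degrees(np.arctan2(df[0],df[1])),"near",np.degrees(np.arctan2(dn[0],dn[1])),"width",abs((pf-pn)@n),"end mid",en.mean(0),"end dir",np.degrees(np.arctan2(de[1],de[0])))
    # centre line x at y=en and at y=100
    for y in (0,100):
        xf=pf[0]+df[0]/df[1]*(y-pf[1]); xn=pn[0]+dn[0]/dn[1]*(y-pn[1]); print("  centre x at y",y,(xf+xn)/2)
k,P=edges(w,475,80,640,160,0.014); print("rack w",cv2.minAreaRect(P.astype(np.float32)))
x,y,wd,h=cv2.boundingRect(k);print(x,y,wd,h)
k,P=edges(t,388,198,452,238,0.014); print("rack t",cv2.minAreaRect(P.astype(np.float32)))
crop(w,350,80,640,220,2.7,"pics/w1_lamps.png")
crop(w,0,80,290,180,2.7,"pics/w1_bench.png")
```

```text
bench part ((512.3458251953125, 38.010009765625), (187.2111053466797, 80.44889831542969), 86.7894515991211)Traceback (most recent call last):
  File "<stdin>", line 19, in <module>
  File "<stdin>", line 12, in fit
cv2.error: OpenCV(4.12.0) /io/opencv/modules/imgproc/src/linefit.cpp:50: error: (-215:Assertion failed) count > 0 in function 'fitLine2D_wods'
```

Run:
```python
from h import *
w=load("wrist1"); t=load("top0"); s=load("side0")
def rect(c,x0,y0,x1,y1,z,ymax=None,sat=75):
    hs=cv2.cvtColor(c["pixels"],cv2.COLOR_RGB2HSV); mm=np.zeros(hs.shape[:2],np.uint8); mm[y0:y1,x0:x1]=(hs[y0:y1,x0:x1,1]<sat)
    cs,_=cv2.findContours(mm,cv2.RETR_EXTERNAL,cv2.CHAIN_APPROX_NONE); k=max(cs,key=cv2.contourArea)
    P=np.array([onz(c,u,v,z)[:2] for u,v in k[:,0]])*1000
    if ymax: P=P[P[:,1]<ymax]
    return cv2.minAreaRect(P.astype(np.float32))
print("bench t",rect(t,205,200,310,250,0.01,130))
print("rack w",rect(w,475,80,640,160,0.014)); print("rack t",rect(t,388,198,452,238,0.014))
# lamp button: dark pixels
def dark(c,x0,y0,x1,y1,th):
    g=c["pixels"].mean(2)[y0:y1,x0:x1]; wt=np.clip(th-g,0,None); yy,xx=np.mgrid[y0:y1,x0:x1]; return (wt*xx).sum()/wt.sum(),(wt*yy).sum()/wt.sum()
pw=dark(w,379,152,396,168,90); pt=dark(t,345,228,352,234,190)
print("button px",pw,pt, onz(w,*pw,0.113).round(4), onz(t,*pt,0.113).round(4), tri(w,pw,t,pt))
crop(w,350,80,640,220,2.7,"pics/w1_lamps.png")
crop(w,0,80,290,180,2.7,"pics/w1_bench.png")
```

```text
bench t ((513.6079711914062, 36.50816345214844), (187.60972595214844, 84.63026428222656), 86.67202758789062)
rack w ((528.7181396484375, -427.3955383300781), (181.81109619140625, 70.69708251953125), 86.91996002197266)
rack t ((529.6608276367188, -418.66558837890625), (153.3304443359375, 72.99088287353516), 86.84923553466797)
button px (np.float64(386.24191897911277), np.float64(159.81851562029738)) (np.float64(348.12326261887347), np.float64(230.94732991953185)) [ 0.4952 -0.1947  0.113 ] [ 0.4957 -0.1951  0.113 ] (array([ 0.49551264, -0.19488226,  0.11331886]), np.float64(0.0006175738196087984))
```

```bash
ls -la pics
```

```text
total 2800
drwxr-xr-x 2 agent agent   4096 Dec  5 18:02 .
drwxr-xr-x 3 agent agent   4096 Dec  5 18:01 ..
-rw-r--r-- 1 agent agent 201280 Dec  5 17:58 s_c.png
-rw-r--r-- 1 agent agent 365841 Dec  5 17:57 side0.png
-rw-r--r-- 1 agent agent 212491 Dec  5 17:58 t_bench.png
-rw-r--r-- 1 agent agent 251117 Dec  5 17:58 t_lamp.png
-rw-r--r-- 1 agent agent 440685 Dec  5 17:57 top0.png
-rw-r--r-- 1 agent agent 199314 Dec  5 18:02 w1_bench.png
-rw-r--r-- 1 agent agent 346698 Dec  5 18:02 w1_lamps.png
-rw-r--r-- 1 agent agent 408207 Dec  5 17:57 wrist0.png
-rw-r--r-- 1 agent agent 417086 Dec  5 18:01 wrist1.png
```

View pics/w1_lamps.png

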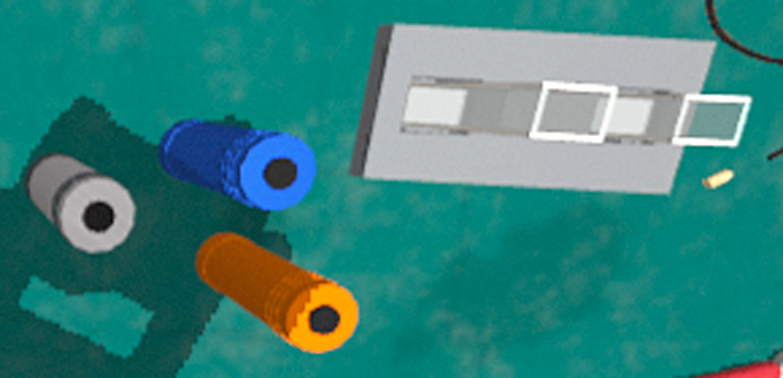

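View pics/w1_bench.png

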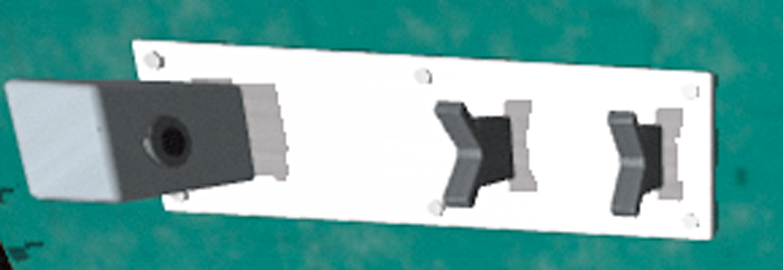

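```bash
cat >> h.py <<'E'
psi=np.deg2rad(180-3.25)
Yb=np.array([-np.sin(psi),np.cos(psi),0]); Xb=np.array([np.cos(psi),np.sin(psi),0])
B=np.array([0.5154,0.0797,0.0])
al=np.pi/4
zg=np.cos(al)*Yb-np.sin(al)*Z; zl=-np.cos(al)*Z-np.sin(al)*Yb
og=rpy(zg,-Xb)[0]; ol=rpy(zl,-Xb)[0]; od=rpy(-Z,-Xb)[0]
def bw(x,y,z): return B+x*Xb+y*Yb+z*Z
E
python3 - <<'E'
from h import *
from plant import env
w=load("wrist1"); print("tall top",onz(w,562.2,121.5,0.096))
G=np.array([0.4955,-0.195,0.060])
env.reach(tcp(G-0.10*zg,zg),og)
print(env.read_t(),np.round(env.read_ee_pos(),4),np.round(env.read_tool_rot(),2))
c=env.capture("side"); np.savez("side1.npz",**c); crop(c,180,80,400,280,3.5,"pics/s1.png")
c=env.capture("wrist"); np.savez("wrist2.npz",**c); cv2.imwrite("pics/wrist2.png",cv2.cvtColor(c["pixels"],cv2.COLOR_RGB2BGR))
E
```

```text
tall top [ 0.53122416 -0.37366219  0.096     ]
3.1583 [ 0.4994 -0.1381  0.1183] [ 1.3501e+02 -1.2000e-01 -3.3800e+00]
```

View pics/s1.png

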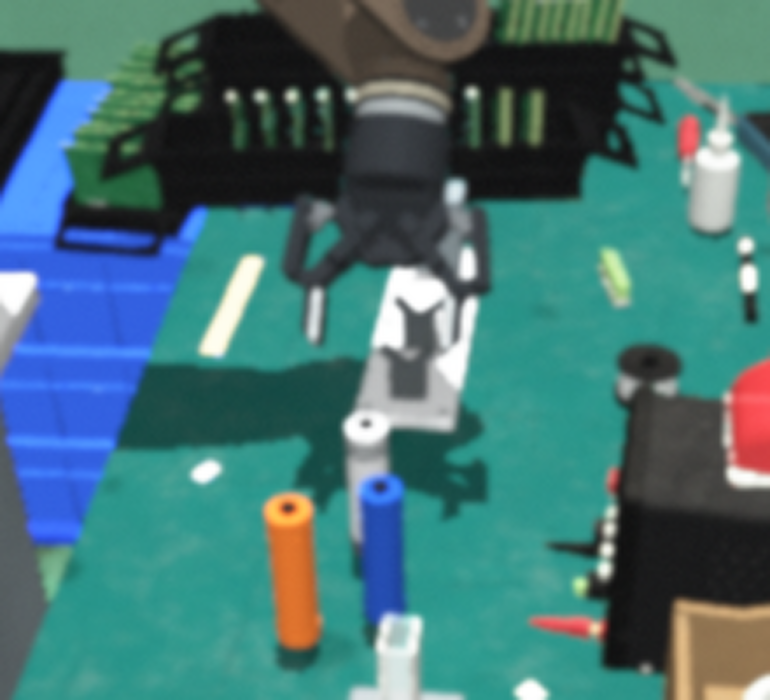

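View pics/wrist2.png

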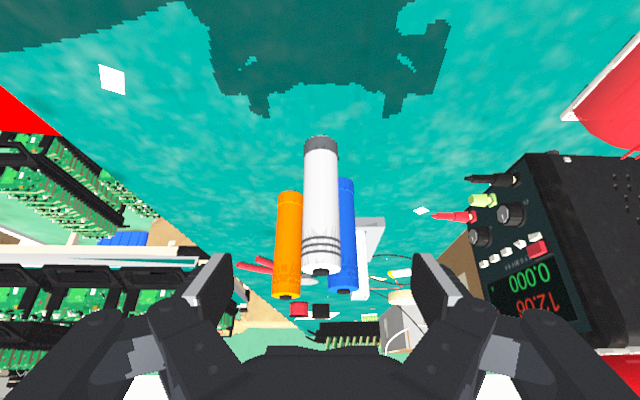

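The wrist picture shows the silver lamp between the open fingers at px (320,205), with the blue (345,235) and orange (287,245) tubes well beyond them. The side crop shows the gripper clear of the saddles. Next I grip the lamp.

Run:
```python
from h import *
from plant import env
G=np.array([0.4955,-0.195,0.060])
hit=env.move_linear(tcp(G,zg),max_speed=0.12,contact_N=8)
print("hit",hit,env.read_t(),np.round(env.read_ee_pos(),4),np.round(tcp(G,zg),4))
if not hit:
    env.move_gripper(0.0)
    print("w",env.read_gripper_width(),env.read_t(),np.round(env.read_wrist_force(),2))
    c=env.capture("wrist"); np.savez("wrist3.npz",**c); cv2.imwrite("pics/wrist3.png",cv2.cvtColor(c["pixels"],cv2.COLOR_RGB2BGR))
```

```text
hit False 4.2417 [ 0.4952 -0.2081  0.0473] [ 0.4948 -0.2082  0.0468]
w 0.31091162250746346 4.8083 [-0.33  1.16  2.42]
```

View pics/wrist3.png

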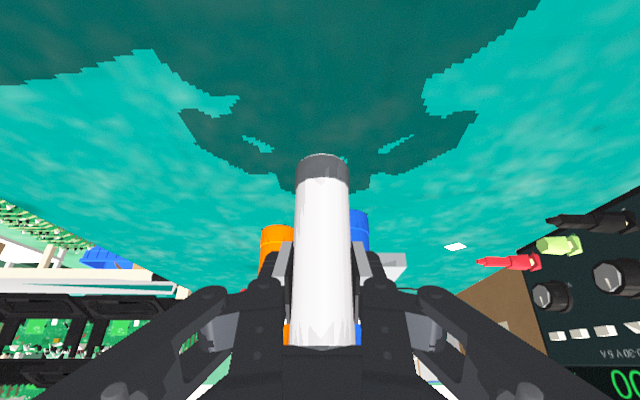

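Run:
```python
from h import *
from plant import env
G=np.array([0.4955,-0.195,0.060])
env.move_linear(tcp(G+[0,0,0.118],zg),max_speed=0.15)
print("w",env.read_gripper_width(),env.read_t(),np.round(env.read_wrist_force(),2))
GL=bw(0,0.070,0.062+0.085)
env.reach(tcp(GL,zl),ol)
print("w",env.read_gripper_width(),env.read_t(),np.round(env.read_wrist_force(),2),np.round(env.read_ee_pos(),4),np.round(tcp(GL,zl),4),np.round(env.read_tool_rot(),2),np.round(ol,2))
for n in ("side","top"):
    c=env.capture(n); np.savez(n+"4.npz",**c)
    if n=="side": crop(c,200,90,360,250,3.7,"pics/s4.png")
    else: crop(c,200,180,360,280,5,"pics/t4.png")
```

```text
w 0.3104345396781688 5.7917 [-0.68  0.79 -2.14]
w 0.30910356942373257 7.2583 [-1.12  0.13 -1.1 ] [0.5117 0.0231 0.1332] [0.5122 0.023  0.1338] [-1.3503e+02  8.0000e-02 -3.2200e+00] [-135.      0.     -3.25]
```

View pics/s4.png

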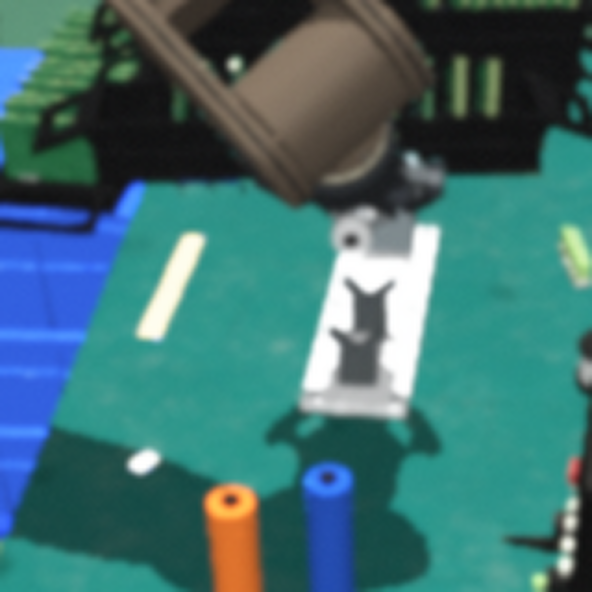

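View pics/t4.png

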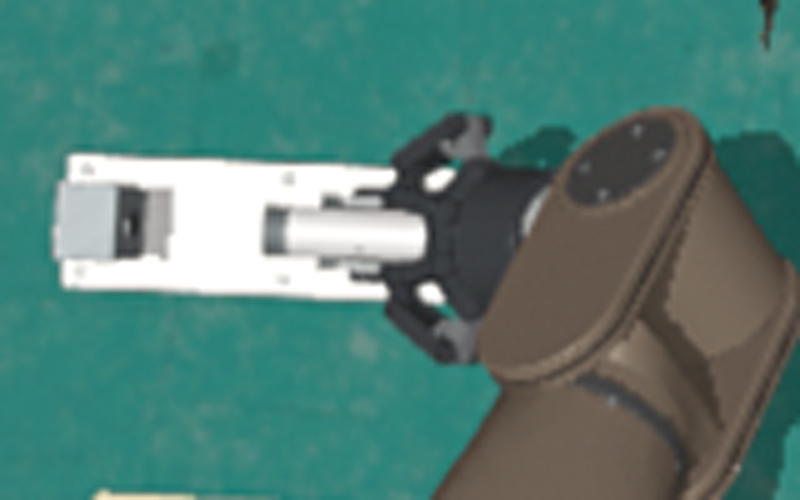

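Run:
```python
from h import *
from plant import env
t=load("top4")
for u,v in ((200+264/5,180+231/5),(200+264/5,180+207/5),(200+264/5,180+255/5)):
    P=onz(t,u,v,0.147); print(P.round(4), "bench x,y",round((P-B)@Xb,4),round((P-B)@Yb,4))
for u,v in ((200+400/5,180+211/5),(200+400/5,180+258/5)):
    P=onz(t,u,v,0.147); print(P.round(4), "bench x,y",round((P-B)@Xb,4),round((P-B)@Yb,4))
```

```text
[0.5131 0.0679 0.147 ] bench x,y 0.0017 0.012
[0.5262 0.0678 0.147 ] bench x,y -0.0114 0.0113
[0.4999 0.0679 0.147 ] bench x,y 0.0148 0.0126
[ 0.5229 -0.0068  0.147 ] bench x,y -0.0124 0.086
[ 0.4972 -0.0066  0.147 ] bench x,y 0.0133 0.0872
```

Run:
```python
from h import *
from plant import env
GL=bw(0,0.0695,0.062)
env.move_linear(tcp(GL+[0,0,0.012],zl),max_speed=0.12)
env.sleep(0.15)
print(env.read_t(),np.round(env.read_wrist_force(),2),np.round(env.read_ee_pos(),4))
hit=env.move_linear(tcp(GL+[0,0,-0.006],zl),max_speed=0.03,contact_N=5)
print("hit",hit,env.read_t(),np.round(env.read_wrist_force(),2),np.round(env.read_ee_pos(),4),"G z",env.read_ee_pos()[2]+0.0187*np.sin(al),env.read_gripper_width())
for n in ("side","wrist","top"):
    c=env.capture(n); np.savez(n+"5.npz",**c)
    if n=="side": crop(c,220,110,340,230,5,"pics/s5.png")
    elif n=="top": crop(c,200,180,340,270,5,"pics/t5.png")
    else: cv2.imwrite("pics/wrist5.png",cv2.cvtColor(c["pixels"],cv2.COLOR_RGB2BGR))
```

```text
8.2667 [ 0.63 -0.77 -1.94] [0.5129 0.0232 0.0617]
hit True 8.7167 [-0.93 -0.49  2.04] [0.5122 0.0236 0.0491] G z 0.062370137588938855 0.3052378373993359
```

View pics/s5.png

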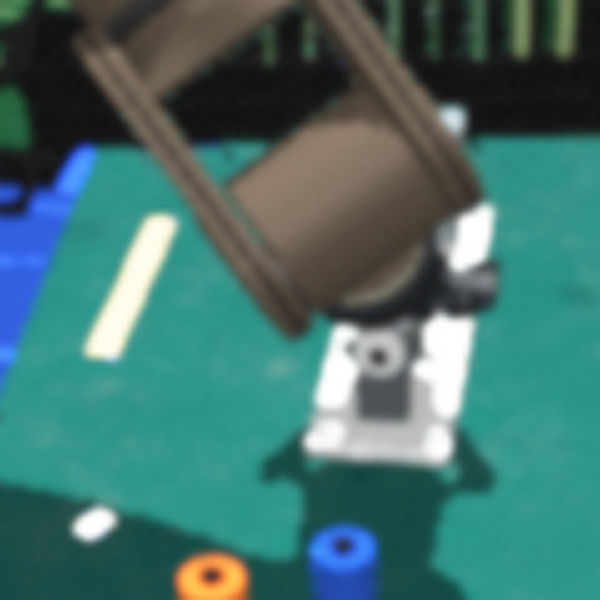

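View pics/wrist5.png

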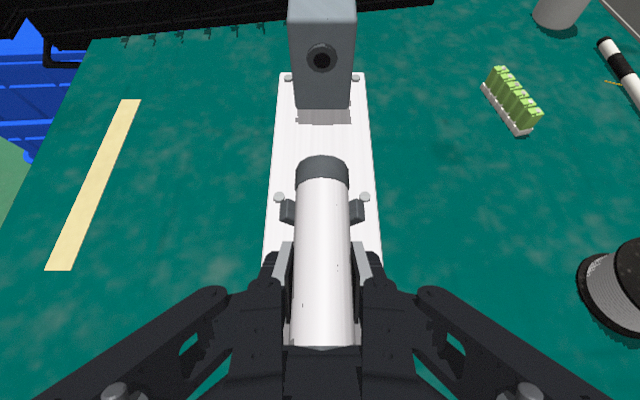

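The lamp is seated: contact came at 62.4 mm. The wrist picture shows it centred in the front saddle (px 320,215), bezel towards the receiver (px 320,60). Now I release it and look.

Run:
```python
from h import *
from plant import env
env.move_gripper(1.0)
print("open",env.read_gripper_width(),env.read_t(),np.round(env.read_ee_pos(),4))
p=np.array(env.read_ee_pos())
env.move_linear((p-0.10*zl).tolist(),max_speed=0.2)
print(env.read_t(),np.round(env.read_ee_pos(),4))
for n in ("side","wrist","top"):
    c=env.capture(n); np.savez(n+"6.npz",**c)
    if n=="side": crop(c,220,110,340,230,5,"pics/s6.png")
    elif n=="top": crop(c,200,180,340,270,5,"pics/t6.png")
    else: cv2.imwrite("pics/wrist6.png",cv2.cvtColor(c["pixels"],cv2.COLOR_RGB2BGR))
```

```text
open 1.002635143707447 9.475 [0.5116 0.0237 0.0486]
10.125 [ 0.5071 -0.0464  0.1187]
```

View pics/t6.png

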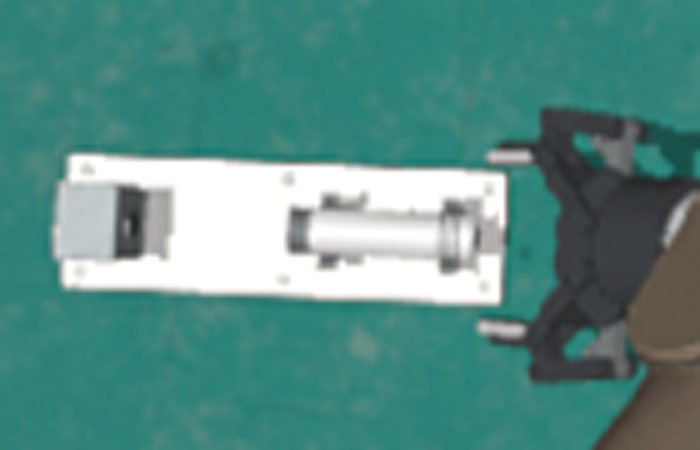

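View pics/wrist6.png

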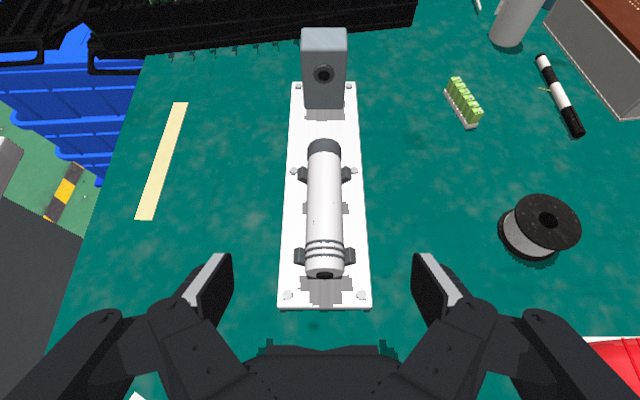

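Run:
```python
from h import *
from plant import env
t=load("top6")
for u,v,z in ((200+288/5,180+229/5,0.062),(200+477/5,180+237/5,0.062),(200+400/5,180+210/5,0.062),(200+400/5,180+254/5,0.062)):
    P=onz(t,u,v,z); print("bench x,y",round((P-B)@Xb,4),round((P-B)@Yb,4))
oc=[180,0,-3.15]
env.reach([0.51,-0.13,0.24],oc)
env.reach([0.5315,-0.374,0.17],oc)
env.sleep(0.2)
print(env.read_t(),np.round(env.read_ee_pos(),4),np.round(env.read_tool_rot(),2))
c=env.capture("wrist"); np.savez("wrist7.npz",**c); cv2.imwrite("pics/wrist7.png",cv2.cvtColor(c["pixels"],cv2.COLOR_RGB2BGR))
```

```text
bench x,y 0.0005 0.0114
bench x,y 0.0006 0.1232
bench x,y -0.0134 0.077
bench x,y 0.0125 0.0782
12.15 [ 0.5322 -0.3727  0.171 ] [ 1.7996e+02 -6.0000e-02 -3.0400e+00]
```

View pics/wrist7.png

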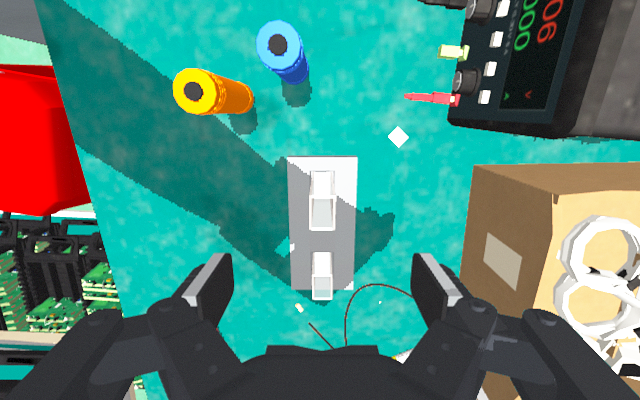

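Run:
```python
from h import *
w=load("wrist7")
crop(w,270,140,380,310,3.5,"pics/w7.png")
b=w["pixels"].min(2)
m=np.zeros(b.shape,np.uint8); m[150:240,295:350]=(b[150:240,295:350]>225)
cs,_=cv2.findContours(m,cv2.RETR_EXTERNAL,cv2.CHAIN_APPROX_NONE)
for k in sorted(cs,key=cv2.contourArea)[-3:]:
    print(cv2.boundingRect(k),cv2.contourArea(k))
for u,v in ((309,195),(335.5,195),(335.5,230),(309,230),(322.2,212.5)): print((u,v),onz(w,u,v,0.096).round(4))
# expected projection of rim for cell at estimated centre
yb=np.array([-np.sin(np.deg2rad(-3.15)),np.cos(np.deg2rad(-3.15)),0]); xb=np.array([np.cos(np.deg2rad(-3.15)),np.sin(np.deg2rad(-3.15)),0])
c0=np.array([0.5318,-0.3737,0.096]); print(proj(w,[c0+a*0.01*xb+b_*0.014*yb for a,b_ in ((-1,-1),(1,-1),(1,1),(-1,1))]).round(1))
```

```text
(295, 157, 55, 74) 2543.0
(309, 195) [ 0.5227 -0.3597  0.096 ]
(335.5, 195) [ 0.5424 -0.3607  0.096 ]
(335.5, 230) [ 0.5413 -0.3887  0.096 ]
(309, 230) [ 0.5209 -0.3876  0.096 ]
(322.2, 212.5) [ 0.5318 -0.3739  0.096 ]
[[309.2 229.4]
 [335.1 229.5]
 [335.7 194.4]
 [308.8 194.4]]
```

View pics/w7.png

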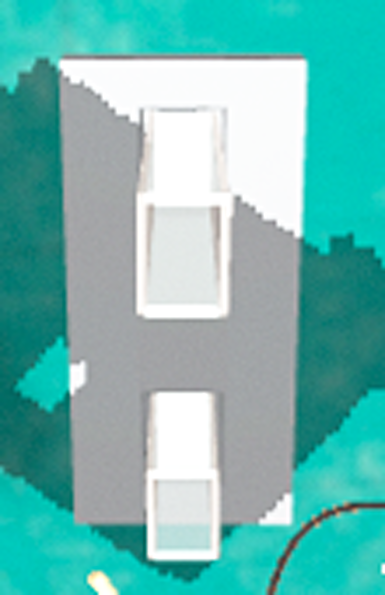

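Run:
```python
from h import *
from plant import env
hit=env.move_linear([0.5318,-0.374,0.057],max_speed=0.12,attitude=[180,0,-3.15],contact_N=8)
env.sleep(0.1)
print("hit",hit,env.read_t(),np.round(env.read_ee_pos(),4),np.round(env.read_tool_rot(),2))
if not hit:
    env.move_gripper(0.0)
    print("w",env.read_gripper_width(),env.read_gripper_width()*0.085,env.read_t(),np.round(env.read_wrist_force(),2),np.round(env.read_ee_pos(),4))
    c=env.capture("wrist"); np.savez("wrist8.npz",**c); crop(c,170,120,470,345,2.6,"pics/w8.png")
    c=env.capture("side"); np.savez("side8.npz",**c); crop(c,230,180,370,320,4,"pics/s8.png")
```

```text
hit False 13.3917 [ 0.5325 -0.3747  0.0584] [ 1.7991e+02 -1.1000e-01 -3.1500e+00]
w 0.2220934240568757 0.018877941044834437 14.0 [-0.12  0.36  1.18] [ 0.5319 -0.3741  0.0571]
```

View pics/w8.png

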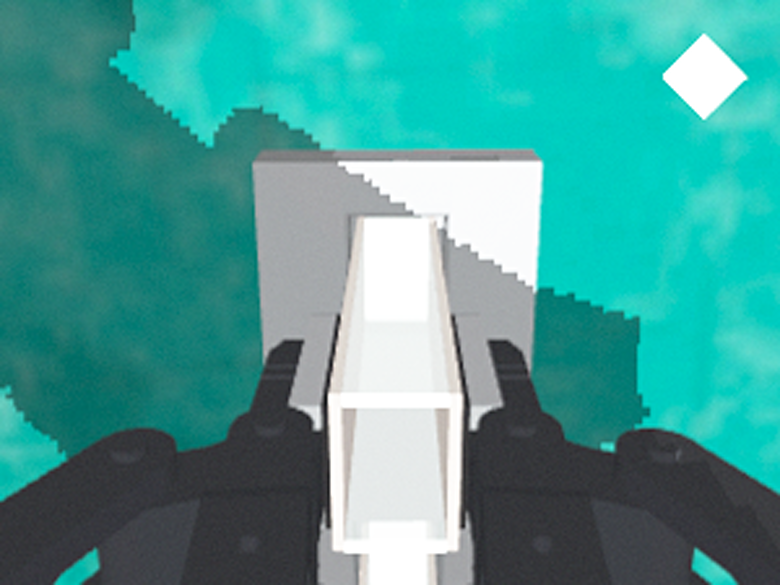

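View pics/s8.png

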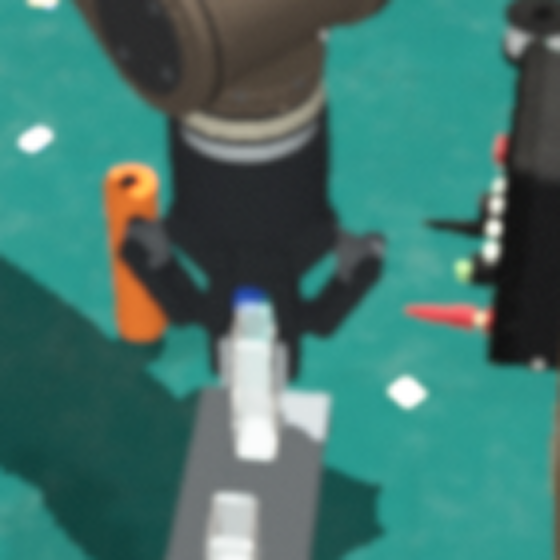

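Run:
```python
from h import *
from plant import env
env.move_linear([0.5318,-0.374,0.21],max_speed=0.12)
env.sleep(0.3)
print("w",env.read_gripper_width(),env.read_t(),np.round(env.read_wrist_force(),2),np.round(env.read_ee_pos(),4))
P=bw(0,-0.035,0.21); print(P)
env.move_linear(P.tolist(),max_speed=0.2,attitude=[180,0,-3.25])
env.sleep(0.3)
print("w",env.read_gripper_width(),env.read_t(),np.round(env.read_wrist_force(),2),np.round(env.read_ee_pos(),4),np.round(env.read_tool_rot(),2))
c=env.capture("wrist"); np.savez("wrist9.npz",**c); cv2.imwrite("pics/w9.png",cv2.cvtColor(c["pixels"],cv2.COLOR_RGB2BGR))
c=env.capture("side"); np.savez("side9.npz",**c); crop(c,230,80,370,220,4,"pics/s9.png")
```

```text
w 0.22582032320924253 15.825 [ 0.26 -0.31 -0.91] [ 0.5317 -0.3739  0.2095]
[0.51738425 0.11464371 0.21      ]
w 0.22349014415302668 18.7167 [-0.4   1.21 -1.28] [0.5174 0.1144 0.21  ] [180.     0.    -3.27]
```

View pics/w9.png

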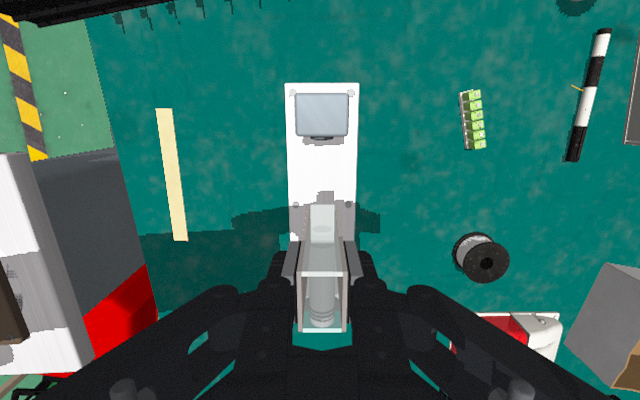

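View pics/s9.png

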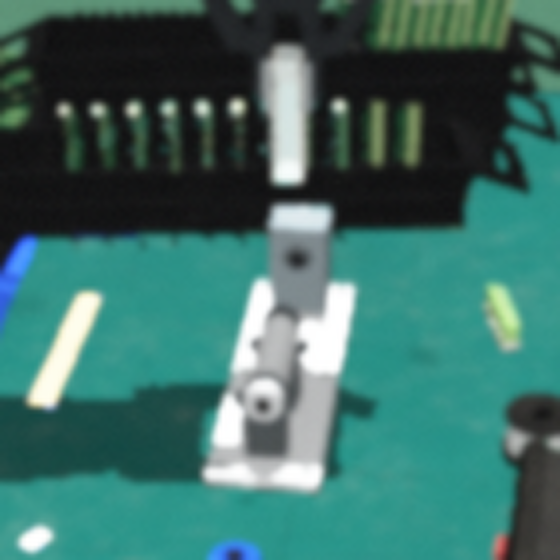

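Run:
```python
from h import *
from plant import env
P=bw(0,-0.035,0.085)
hit=env.move_linear(P.tolist(),max_speed=0.07,attitude=[180,0,-3.25],contact_N=6)
env.sleep(0.5)
print("hit",hit,"w",env.read_gripper_width(),env.read_t(),np.round(env.read_wrist_force(),2),np.round(env.read_ee_pos(),4),np.round(env.read_tool_rot(),2))
for n in ("side","top","wrist"):
    c=env.capture(n); np.savez(n+"10.npz",**c)
    if n=="side": crop(c,230,90,350,210,5,"pics/s10.png")
    elif n=="top": crop(c,200,180,340,270,5,"pics/t10.png")
    else: cv2.imwrite("pics/w10.png",cv2.cvtColor(c["pixels"],cv2.COLOR_RGB2BGR))
```

```text
hit False w 0.23086664356531017 21.25 [-0.22  0.55 -0.68] [0.5174 0.1146 0.085 ] [180.     0.    -3.25]
```

View pics/s10.png

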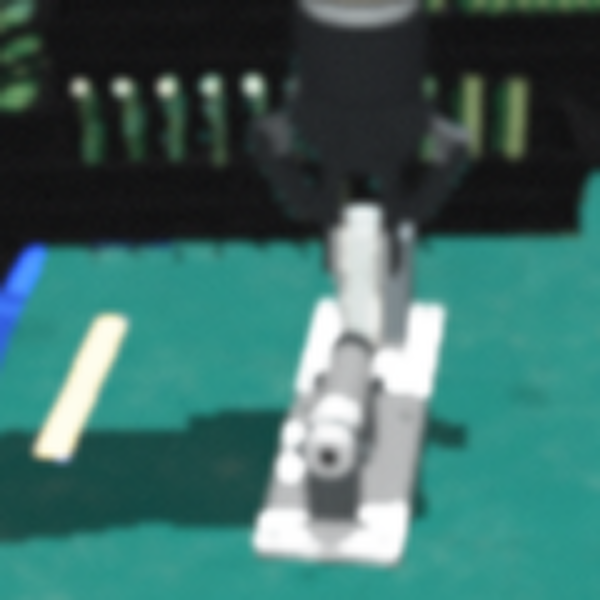

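View pics/w10.png

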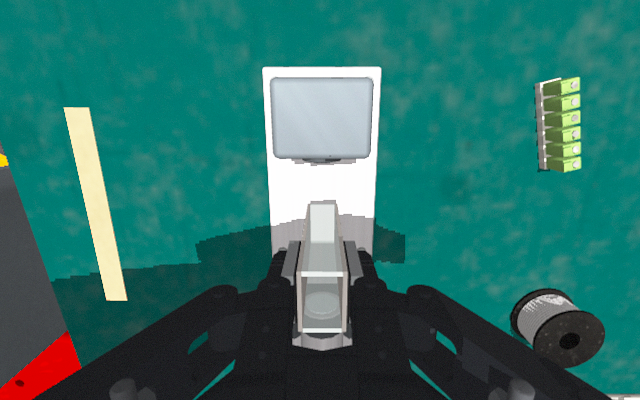

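View pics/t10.png

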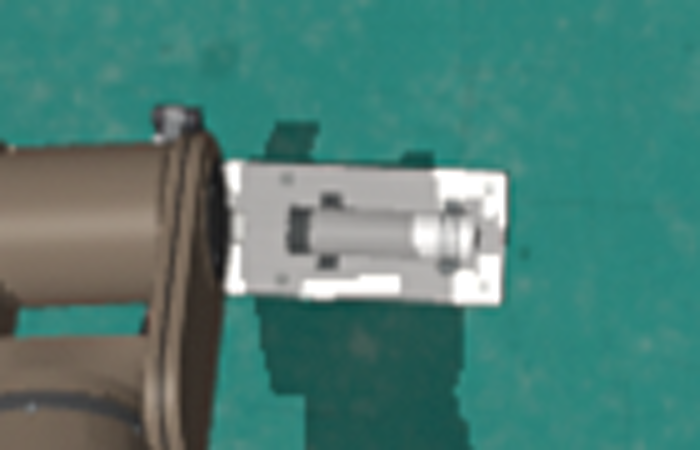

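Run:
```python
from h import *
w=load("wrist10"); crop(w,250,60,400,360,2,"pics/w10c.png")
def q(nm,pts,z):
    P=np.array([onz(w,u,v,z) for u,v in pts]); d=P-B
    xy=np.stack([d@Xb,d@Yb],1)*1000; print(nm,xy.round(1).tolist(),"mean",xy.mean(0).round(1)); return xy
q("receiver top",[(270,78),(373,78),(371,157.5),(272,158)],0.088)
q("plate end",[(263,67),(381,67)],0.010)
q("cell rim",[(297,272),(347,272),(346.5,331.5),(298,331.5)],0.124)
q("cell foot, receiver side",[(310,201),(335,201)],0.034)
```

```text
receiver top [[22.9, -121.1], [-21.1, -121.1], [-21.8, -87.1], [23.6, -86.9]] mean [   0.9 -104.1]
plate end [[39.6, -135.3], [-38.3, -135.3]] mean [   0.7 -135.3]
cell rim [[10.2, -48.8], [-8.8, -48.8], [-9.3, -21.6], [10.5, -21.6]] mean [  0.6 -35.2]
cell foot, receiver side [[8.6, -50.1], [-8.0, -50.1]] mean [  0.3 -50.1]
```

View pics/w10c.png

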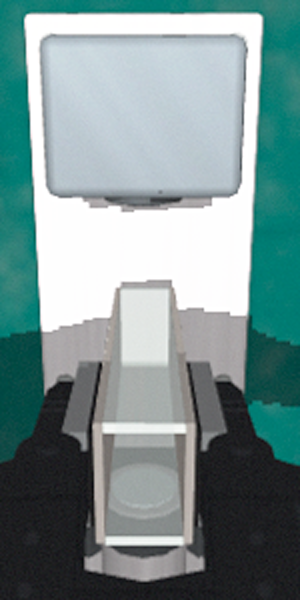

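Run:
```python
from plant import env
import numpy as np
print(env.read_t(),np.round(env.read_ee_pos(),4),env.read_gripper_width(),np.abs(env.read_joint_velocities()).max())
env.hand_in(); print("handed in",env.read_t())
```

```text
21.4 [0.5174 0.1146 0.085 ] 0.22381510839493984 0.09259484359922791
the job is handed in; nothing more can be done
the job is handed in; nothing more can be done
```

I laid the silver tube lamp in the two V saddles with its lens towards the receiver and let go of it. I then gripped the tall cell by its frosted faces, lifted it out of the rack and handed the job in at 21.4 s, still holding it in the light path. `env.hand_in()` reports no verdict, so the result is judged only by my own checks.

**Lamp:** In the top view after release, the lens end sits at y ≈ 11 mm in the bench frame (nominal 10 mm). The tail button is at y ≈ 123 mm (nominal 123 mm), and the axis is within about 1 mm sideways. Contact during lowering came with the grasp point at 62.4 mm, against 62 mm nominal. The last top and side pictures show the lamp still in both saddles.

**Cell:** In the last wrist picture, the cell's rim is centred at x = 0.6 mm, y = -35.2 mm in the bench frame, against a target of 0 and -35 mm. The tool points straight down and is square to the bench. The underside is about 34 mm above the workbench, so the light passes about 28 mm above it. No contact was felt while lowering, and the gripper opening (about 19 mm) shows the cell is held.

**Bystanders:** The arm stayed clear of the short cell, solder spool, terminal strip and the blue and orange tubes. I did not measure their positions again at the end.

**Disagreement:** The top and wrist cameras placed the bench about 1.4 mm apart in x, so I used the mean. Nothing else failed or disagreed.

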